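# Set up the stand magnifier over an exhibit

### The arm

A 7-joint arm with a two-finger parallel gripper is mounted at the origin on the work surface. World frame = base frame: x ahead of the robot, y to its left, z up, the work surface at z = 0. Lengths are in m, angles in rad, forces in N, time in s.
With the tool pointing down it reaches from about 0.425 to 0.925 m from the base axis. Payload 6.8 kg.
Tool frame: the origin (TCP) lies on the front face of the gripper's body, between the roots of the fingers; the fingertips stand 73 mm ahead of it and the grasp point (between the pads) lies 54 mm ahead of it (env.nose_length is the distance from the TCP to the fingertips, in m); z points along the fingers, y is the line along which they close (so a half turn about z gives the same grasp; the last joint's range is limited). The gripper opens to 85 mm and grips with 20 to 120 N. Pads are 22 mm wide; open, the fingers measure 114 mm over their backs; the gripper's body (76 mm by 85 mm) begins 54 mm behind the grasp point. The pads swing forward as they close: fully open they stand 13 mm farther back than shut.
Start: joints at [1.202, 0.477, 0.022, 1.555, -0.011, 1.109, -0.083], TCP at [0.174, -0.652, 0.304] pointing down, gripper open.
Joint ranges: [-2.96, 2.96], [-0.34, 2.1], [-1.41, 1.46], [0.24, 2.44], [-1.37, 4.51], [0.17, 1.92], [-2.96, 2.96]. Speed limits (rad/s): [2.39, 2.39, 3.14, 3.14, 3.14, 3.14, 3.14].

### API

Orientations are given as a unit quaternion [w, x, y, z].
In Python, from cell import env, kin, camera, calibration, job gives the robot as it stands. The module is installed in compiled form; this text tells all that it offers. Calls block until the motion is done:
- env.reach(position, orientation): joint-space move of the TCP to a pose.
- env.movel(position, velocity=0.15, rot=None, stop_force=None): straight line of the TCP; rot=None keeps the orientation; velocity is the mean speed in m/s. With stop_force (N) it stops when the force on the tool has changed by that much, and returns True; else False.
- env.goto_joints(angles): joint-space move.
- env.grip(opening, f_grip=None): finger opening in m; f_grip is the grip in N (None keeps the last); returns when the fingers have stopped.
- env.dwell(seconds).
- kin.inverse_kinematics(position, orientation): joint angles nearest the present ones, or None.
- env.get_state(): the state.
- camera(name): name is "scene" or "top" or "wrist"; returns (picture, depth): 400x640x3 uint8, blue, green, red; 400x640 float32, m along the optical axis (not along the pixel's ray), 0 where there is no reading.
- calibration(name): a dict with "fx", "fy", "cx", "cy" (pixels), "rvec" (rotation vector, rad) and "tvec" (3), from world to camera coordinates, as OpenCV has them. Camera axes: x right, y down, z forward; pixel columns grow to the right and rows downward; lengths in m; the calibration is good to about 2 mm. A picture is of the moment at which its call begins: read the wrist's pose just before it. calibration takes no time and is no camera call; for the wrist camera it gives the pose at the moment of the call.
A pose or a line that the arm cannot do raises env.PlanningError and nothing moves.
- job.job_done(): hands the job in; it is judged then, once.
The state is a dict: "time": time; "qpos": joint angles; "joint_velocities": joint speeds; "joint_torque": joint torques, N m; "tcp_pos": TCP position; "orientation": TCP orientation; "force": force on the tool from outside, world axes, zero at the start; "torque": the same for the moment, N m; "opening": finger opening in m; "gripper_force": force on a finger pad.
Only numpy, scipy, OpenCV 4.12 (cv2) and the standard library are available. Lean on these libraries where they do the work, as an engineer would, in place of code of your own. Each camera call takes 0.05 s, during which the arm holds its last target. There are 200 camera calls.

### The job

Set up the stand magnifier for a close look at the padlock: slide the taller of the two distance sleeves down over the stand's column until it rests on the base plate, then lower the lens carriage gently over the column, without dropping it, until it sits flat on the sleeve, turned so that the lens is centred over the padlock. Leave the padlock, the shorter sleeve and everything else on the desk where they are.

Things in the scene. Friction and masses are not known exactly. Their poses are not given: they have to be found in the camera images.
- column_top (a point): Centre of the flat top of the stand's upright steel column, on its axis. The column is 20 mm across and 70 mm tall; its top 5 mm taper to 13 mm across. It stands on a heavy, immovable grey base plate, 210 x 110 mm, 12 mm thick, on the plate's long centre line, 45 mm from one short end. z is up, x points along the plate from the column to the stage.
- column_foot (a point): The point where the column's axis meets the top of the base plate, 70 mm below column_top. Same axes. The taller sleeve's lower end rests here when fully home; 30 mm of column then stand above its upper end.
- stage (a point): Centre of the round white stage, 84 mm across, flush in the top of the base plate, 105 mm from the column's axis. Same axes as column_top.
- padlock_mid (a point): The exhibit: a small loose brass padlock lying flat on the stage. Body 32 x 38 mm, 13 mm thick, with a steel shackle at +x (54 mm overall). The point is the middle of the whole padlock, half-way up (6.5 mm above the base plate). It may lie up to about 12 mm off the stage's centre.
- sleeve_long_mid (a point): Taller distance sleeve: a plain aluminium tube standing on the desk, 40 mm outside diameter, 22.5 mm bore right through, 40 mm tall, about 90 g. The point is on its axis, half-way up (20 mm above its lower end). z is its axis. Either end may be down.
- sleeve_short_mid (a point): Shorter distance sleeve: the same tube but 22 mm tall (for another lens, not wanted now). The point is on its axis, half-way up (11 mm above its lower end).
- block_mid (a point): Lens carriage, lying flat on the desk the right way up. The point is on the axis of its block's bore, half-way up (14 mm above the underside). Dark steel block 42 x 42 mm, 28 mm tall, vertical bore 22.5 mm across right through. +x points from the bore along a 14 mm wide arm to the lens; +y and -y are its two free flat faces, 42 mm apart, to grip; z is up.
- lens (a point): Centre of the carriage's round lens, 105 mm from the bore's axis along the arm (carriage +x), 6 mm above the carriage's underside. Glass 64 mm across in a black frame 76 mm across, 12 mm high, its underside level with the block's. At the block's other side (-x) a slack clamp screw, not to be turned, sticks out to 43 mm from the bore's axis.
- phone: Bystander, loose: smartphone, 146 x 71 x 9 mm, lying flat. Origin at the centre of its underside.
- calculator: Bystander, loose: pocket calculator, 128 x 75 x 14 mm, lying flat. Origin at the centre of its underside.
- twine_spool: Bystander, loose: spool of brown twine, 48 mm across, 80 mm tall, standing. Origin at the centre of its underside.
- wooden_stamp: Bystander, loose: wooden hand stamp, 58 x 26 mm foot, 68 mm tall. Origin at the centre of its underside.
- stapler: Bystander, loose: black stapler, 140 x 36 mm, 60 mm tall. Origin at the centre of its underside.
- note_pad: Bystander, loose: pad of orange notes, 76 x 76 x 12 mm. Origin at the centre of its underside.
- carriage: The lens carriage again: origin on the bore axis at the underside of its block (14 mm below block_mid), same axes. About 0.38 kg; its centre of mass lies 9 mm from the bore axis towards the lens.
- sleeve_long: The taller sleeve's own frame, at the centre of its lower end (20 mm below sleeve_long_mid).
Things that resemble listed ones, but are neither listed nor needed, are in the scene too. What is shaped like the carriage but pink or yellow is not meant.

How it is judged:
By the outcome, as a careful person would: the job done as asked, in the order asked, and still so for the second after the job is handed in, with the robot touching nothing.
It also fails if it takes over 58 s, if anything falls off the work surface, if the arm or the gripper's body presses on something with over 40 N, if the wrist force passes 120 N, or if a joint passes its speed limit or range.

## Working session

There is one attempt and no reset: what is moved stays moved. The work goes in short steps, each a Python script; the robot and the scene stay as the last script left them, time stands still between calls to the robot, and variables do not carry over. Pictures are saved under pics/ and viewed, at most 10 in all, crops included, and the job is handed in when it is done.

```bash
mkdir -p pics; python3 - <<'E'
from cell import env,kin,camera,calibration,job
import numpy as np,cv2
for n in("top","scene"):
    p,d=camera(n);c=calibration(n);np.savez(f"{n}.npz",p=p,d=d,**{k:np.array(v) for k,v in c.items()})
    cv2.imwrite(f"pics/{n}.png",p if n=="scene" else cv2.resize(p,(800,500)))
    print(n,c)
print(env.get_state()["time"],env.get_state()["orientation"])
E
```

```text
top {'fx': 385.19126326018556, 'fy': 385.19126326018556, 'cx': 319.00989501861125, 'cy': 194.98904514224938, 'rvec': array([ 2.11708949, -2.18339367,  0.08068755]), 'tvec': array([0.03564135, 0.5478827 , 1.02335938])}
scene {'fx': 442.57915367345777, 'fy': 442.57915367345777, 'cx': 316.57333877385935, 'cy': 204.66121741687667, 'rvec': array([ 1.83954755,  1.75622098, -0.63543942]), 'tvec': array([-0.04524304, -0.38418976,  1.62743142])}
0.1 [-8.11090032e-04  9.91507899e-01  1.30043854e-01 -1.58991986e-04]
```

View pics/top.png

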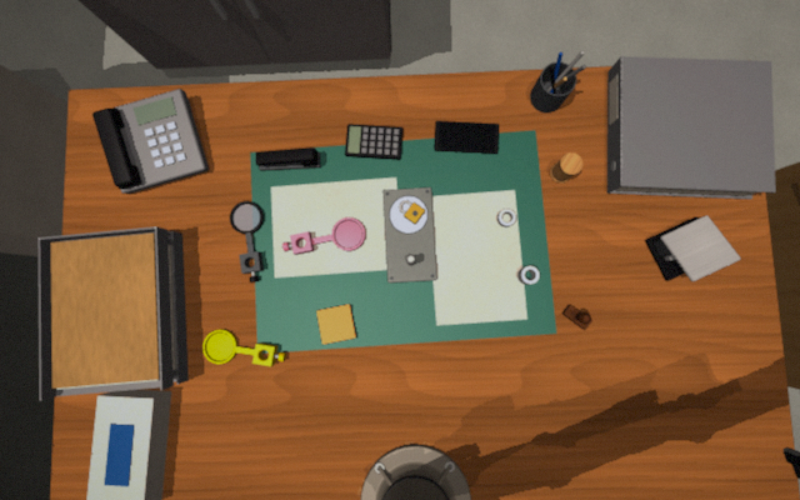

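View pics/scene.png

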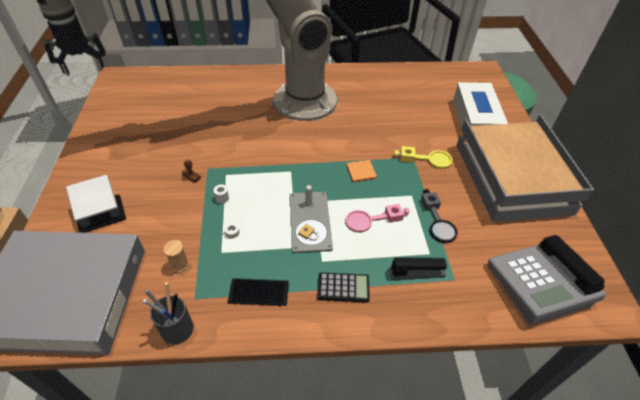

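The top view (800x500 scaling) shows three carriage shapes: dark at (250,262) with its lens at (247,217), pink at (302,243) and yellow at (263,354). The dark one fits. There are two sleeves, at (529,275) and (507,217), and the scene view shows the first is taller. The column is at (413,259) and the padlock at (412,212). Next I'll check heights by depth and look at an enlarged crop.

```bash
cat > h.py <<'E'
import numpy as np,cv2
def cw(c):
    R=cv2.Rodrigues(np.array(c["rvec"],float))[0];return R,np.array(c["tvec"],float).ravel()
def px2w(c,u,v,z):   # pixel -> world on plane z
    R,t=cw(c);r=R.T@np.array([(u-c["cx"])/c["fx"],(v-c["cy"])/c["fy"],1.]);o=-R.T@t
    return o+r*(z-o[2])/r[2]
def cloud(c,d):
    R,t=cw(c);v,u=np.indices(d.shape);P=np.stack([(u-c["cx"])/c["fx"]*d,(v-c["cy"])/c["fy"]*d,d],-1)
    W=(P-t)@R;W[d==0]=np.nan;return W
def proj(c,p):
    R,t=cw(c);q=R@np.array(p)+t;return c["fx"]*q[0]/q[2]+c["cx"],c["fy"]*q[1]/q[2]+c["cy"]
def q_yaw(a): # tool down, tool y axis at world angle a+90deg: x axis at a
    return np.array([0,np.cos(a/2),np.sin(a/2),0.])
E
python3 - <<'E'
from h import *
from cell import env,calibration
z=np.load("top.npz");W=cloud(z,z["d"])
for n,(u,v),zz in [("s1",(529,275),.04),("s2",(507,217),.022),("col",(413,259),.082),("pad",(412,212),.025),("blk",(250,262),.028),("lens",(247,217),.012),("plateA",(385,190),.012),("plateB",(432,190),.012),("plateC",(437,281),.012),("plateD",(388,283),.012)]:
    u,v=u*.8,v*.8;w=W[int(v)-6:int(v)+7,int(u)-6:int(u)+7,2]
    print(n,px2w(z,u,v,zz).round(3),"maxz",np.nanmax(w).round(3),np.nanpercentile(w,90).round(3))
p=z["p"]
a=cv2.resize(p[150:245,180:245],None,fx=6,fy=6,interpolation=2);b=cv2.resize(p[150:245,380:445],None,fx=6,fy=6,interpolation=2)
cv2.imwrite("pics/crop1.png",np.hstack([a,b]))
c=calibration("wrist");R,t=cw(c);s=env.get_state();print(c["fx"],c["cx"],c["cy"],-R.T@t-s["tcp_pos"],R.round(3),s["tcp_pos"])
E
```

```text
s1 [ 0.472 -0.257  0.04 ] maxz 0.046 0.041
s2 [ 0.601 -0.221  0.022] maxz 0.027 0.023
col [ 0.51  -0.011  0.082] maxz 0.085 0.081
pad [ 0.619 -0.012  0.025] maxz 0.03 0.027
blk [0.519 0.348 0.028] maxz 0.032 0.029
lens [0.623 0.361 0.012] maxz 0.014 0.011
plateA [0.673 0.047 0.012] maxz 0.016 0.013
plateB [ 0.67  -0.059  0.012] maxz 0.017 0.013
plateC [ 0.465 -0.062  0.012] maxz 0.016 0.013
plateD [0.464 0.046 0.012] maxz 0.015 0.012
299.4076435898518 320.33869593897634 197.66524112808145 [0.08080576 0.02082631 0.0709259 ] [[ 0.259 -0.966 -0.001]
 [-0.914 -0.245  0.324]
 [-0.314 -0.083 -0.946]] [ 0.17393588 -0.65178473  0.3030199 ]
```

View pics/crop1.png

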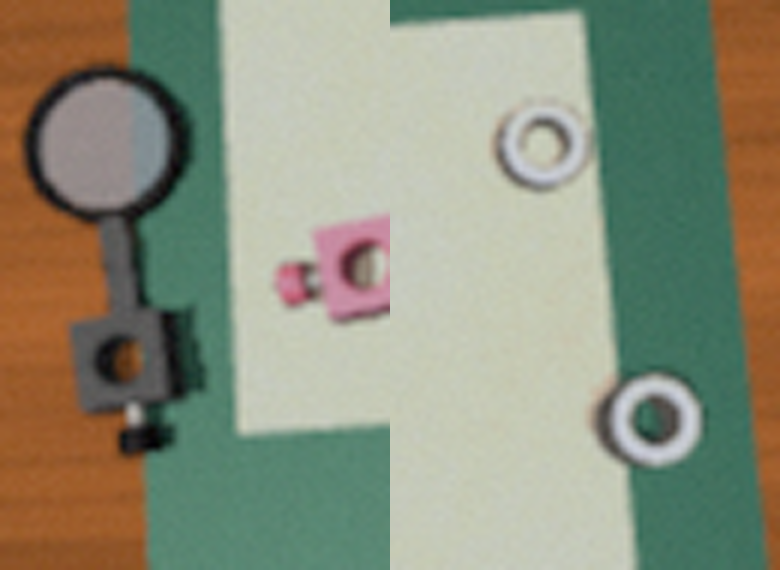

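The crop confirms it: the carriage is dark, unpainted steel at crop (120,360), and the taller sleeve is at crop (655,420), top at z≈0.041 against 0.023 for the other. Now I'll take close views with the wrist camera.

```bash
cat > shot.py <<'E'
from h import *
from cell import env,camera,calibration
def shot(n):
    c=calibration("wrist");p,d=camera("wrist")
    np.savez(f"{n}.npz",p=p,d=d,**{k:np.array(v) for k,v in c.items()});cv2.imwrite(f"pics/{n}.png",p)
E
python3 - <<'E'
from shot import *
print(env.nose_length,env.get_state()["opening"])
for n,x,y,zz in(("w_col",.54,-.01,.24),("w_slv",.472,-.257,.19)):
    env.reach([x,y,zz],q_yaw(0));env.dwell(.2);shot(n)
s=env.get_state();print(s["time"],s["tcp_pos"],s["qpos"],s["force"])
a,b=[cv2.imread(f"pics/{n}.png") for n in("w_col","w_slv")]
cv2.imwrite("pics/w2.png",np.hstack([a[:,120:520],b[:,120:520]]))
E
```

```text
0.0726 0.08533486305521462
4.2417 [ 0.47284202 -0.25570888  0.19029362] [ 0.68395535  0.42165491 -0.37675181  1.96609424  0.21281162  0.79113391
 -1.38152289] [-0.73099485 -0.2041739   0.57618825]
```

View pics/w2.png

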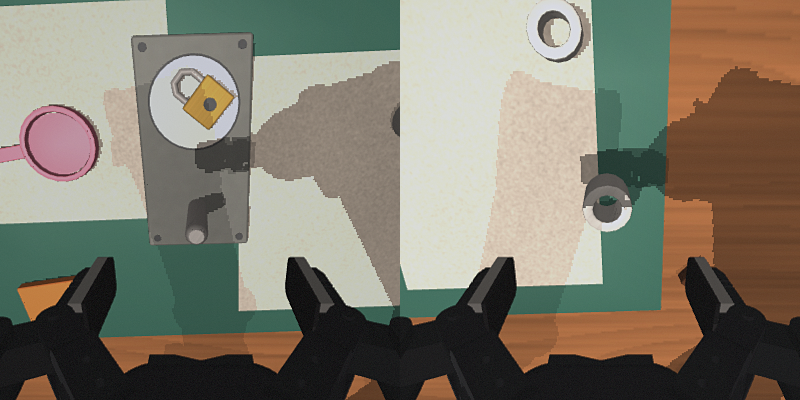

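Left wrist view: column top near crop (197,236), padlock body near (209,102) with its shackle toward (180,78). Right view: the tall sleeve's rim near crop (607,207). I'll refine these from depth and an enlarged crop.

```bash
python3 - <<'E'
from h import *
z=np.load("w_col.npz");W=cloud(z,z["d"]);p=z["p"]
def near(W,x,y,r,lo,hi):
    m=(np.hypot(W[...,0]-x,W[...,1]-y)<r)&(W[...,2]>lo)&(W[...,2]<hi);return m
m=near(W,.51,-.011,.03,.076,.09);print("col",m.sum(),W[m].mean(0),[np.argwhere(m).mean(0)],np.median(W[m][:,2]))
m=near(W,.56,-.04,.02,0,.03);print("plate z",np.nanmedian(W[m][:,2]))
m=near(W,.62,-.01,.04,.0175,.04);r=cv2.minAreaRect(W[m][:,:2].astype(np.float32)*1000);print("padlock",m.sum(),r,np.median(W[m][:,2]))
s=np.load("w_slv.npz");V=cloud(s,s["d"])
m=near(V,.472,-.257,.03,.034,.048);P=V[m];c=cv2.minEnclosingCircle(P[:,:2].astype(np.float32)*1000);print("slv",m.sum(),c,np.median(P[:,2]))
v,u=np.argwhere(m).T;(eu,ev),_,_=e=cv2.fitEllipse(cv2.convexHull(np.c_[u,v].astype(np.int32)));print(e,px2w(s,eu,ev,.04))
f=lambda p,u,v,k,n:cv2.resize(p[v-n:v+n,u-n:u+n],None,fx=k,fy=k,interpolation=cv2.INTER_CUBIC)
cv2.imwrite("pics/crop2.png",np.hstack([f(p,320,97,6,32),f(p,317,236,12,16)]))
E
```

```text
col 392 [ 0.51303918 -0.0078565   0.08101795] [array([233.2627551 , 316.21173469])] 0.08172602232309081
plate z 0.012791979603867137
padlock 1937 ((624.078125, -9.62491226196289), (53.817569732666016, 37.989131927490234), 52.19407272338867) 0.025556096259989336
slv 1383 ((472.0314636230469, -261.48992919921875), 19.90736961364746) 0.0405401472154769
((326.9472961425781, 206.81109619140625), (48.42322540283203, 49.56018829345703), 88.59246826171875) [ 0.47335023 -0.26138835  0.04      ]
```

View pics/crop2.png

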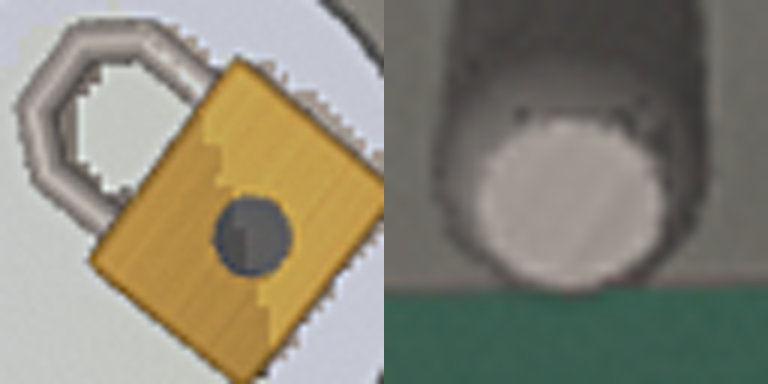

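```bash
python3 - <<'E'
from shot import *
z=np.load("w_col.npz");print("col",px2w(z,316.6,236.9,.082))
x,y=.4727,-.2614
env.movel([x,y,.14],.25)
print(env.movel([x,y,.078],.08,stop_force=6))
env.grip(.03,40);s=env.get_state();print(s["opening"],s["gripper_force"],s["tcp_pos"],s["force"])
env.movel([x,y,.20],.2);env.dwell(.2);shot("w_held")
s=env.get_state();print(s["time"],s["opening"],s["tcp_pos"],s["force"])
W=cloud(np.load("w_held.npz"),np.load("w_held.npz")["d"])
# top rim of held sleeve
for lo in (.155,.16,.165):
    m=(np.hypot(W[...,0]-x,W[...,1]-y)<.024)&(W[...,2]>lo)&(W[...,2]<lo+.005);print(lo,m.sum(),W[m].mean(0) if m.any() else 0)
E
```

```text
col [ 0.5101314  -0.00818359  0.082     ]
False
0.03965630030726247 39.88328218460083 [ 0.47287053 -0.26151809  0.07858357] [-1.6238895   1.12391015  5.40246945]
7.0167 0.03934259808910704 [ 0.47217835 -0.26109367  0.19876569] [ 0.21539354 -0.24155139 -0.37109686]
0.155 1578 [ 0.47536182 -0.2618571   0.158267  ]
0.16 3285 [ 0.47207396 -0.26166889  0.16095635]
0.165 530 [ 0.47367775 -0.26036886  0.16631099]
```

View pics/w_held.png

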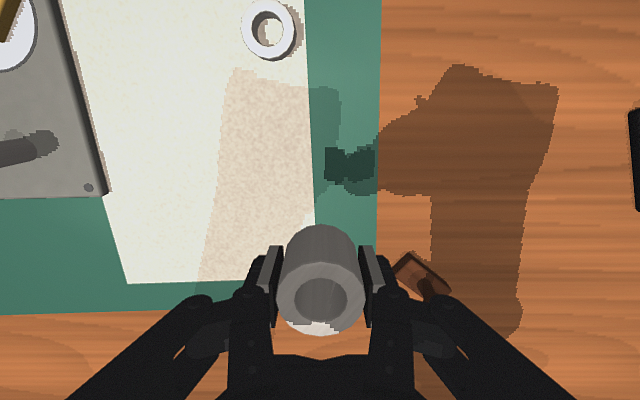

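The sleeve is held upright and central between the pads at about (320,300). Next is fitting it over the column.

```bash
python3 - <<'E'
from shot import *
x,y=.5103,-.0082
def pr(t):
    s=env.get_state();print(t,round(s["time"],2),s["tcp_pos"].round(4) if hasattr(s["tcp_pos"],"round") else s["tcp_pos"],np.round(s["force"],1),np.round(s["torque"],2))
env.movel([x,y,.20],.3);pr("over")
env.movel([x,y,.175],.1)
env.dwell(.1);shot("w_over");pr("near")
print(env.movel([x,y,.145],.05,stop_force=12));pr("in")
if env.get_state()["tcp_pos"][2]<.148:
    print(env.movel([x,y,.086],.06,stop_force=12));pr("down")
E
```

```text
over 8.02 [ 0.51   -0.0098  0.1997] [-1.4 -0.1 -1.5] [-0.03 -0.03 -0.03]
near 8.57 [ 0.5107 -0.0085  0.1755] [ 0.3  0.9 -0.5] [ 0.01  0.04 -0.01]
False
in 9.32 [ 0.5108 -0.0077  0.1449] [ 3.4  3.2 -4.1] [ 0.61 -0.91 -0.  ]
True
down 10.17 [ 0.5111 -0.0077  0.0906] [-1.  -1.   7.3] [-0.03  0.26 -0.01]
```

```bash
python3 - <<'E'
from shot import *
env.grip(.06);env.movel([.5111,-.0077,.22],.25);env.dwell(.1);shot("w_home")
env.reach([.52,.345,.22],q_yaw(0.1));env.dwell(.2);shot("w_car")
s=env.get_state();print(s["time"],s["tcp_pos"],s["opening"],s["qpos"])
a,b=[cv2.imread(f"pics/{n}.png") for n in("w_home","w_car")]
cv2.imwrite("pics/w3.png",np.hstack([a[:,120:520],b[:,120:520]]))
z=np.load("w_home.npz");W=cloud(z,z["d"])
m=(np.hypot(W[...,0]-.511,W[...,1]+.008)<.03)&(W[...,2]>.046)&(W[...,2]<.06);print("sleeve",m.sum(),cv2.minEnclosingCircle(W[m][:,:2].astype(np.float32)*1000),np.median(W[m][:,2]))
m=(np.hypot(W[...,0]-.624,W[...,1]+.01)<.04)&(W[...,2]>.0175)&(W[...,2]<.04);print("pad",cv2.minAreaRect(W[m][:,:2].astype(np.float32)*1000))
z=np.load("w_car.npz");W=cloud(z,z["d"])
m=(np.hypot(W[...,0]-.519,W[...,1]-.348)<.035)&(W[...,2]>.022)&(W[...,2]<.034);print("blk",m.sum(),cv2.minAreaRect(W[m][:,:2].astype(np.float32)*1000),np.median(W[m][:,2]))
m=(np.hypot(W[...,0]-.623,W[...,1]-.361)<.055)&(W[...,2]>.006)&(W[...,2]<.02);print("lens",m.sum(),cv2.minEnclosingCircle(W[m][:,:2].astype(np.float32)*1000))
E
```

```text
12.8917 [0.52067009 0.3437109  0.22005071] 0.060029460902136886 [-0.27419442  0.54205998 -0.55895973  1.72978417  0.3393815   0.96758514
 -2.4366191 ]
sleeve 1009 ((510.24395751953125, -8.536080360412598), 20.013208389282227) 0.05259311337831846
pad ((624.1124267578125, -9.608512878417969), (53.949703216552734, 38.1381950378418), 51.82674789428711)
blk 1723 ((512.213623046875, 347.6983337402344), (56.199344635009766, 41.99202346801758), 7.920840263366699) 0.028669516952170702
lens 6577 ((614.1776733398438, 361.9044494628906), 46.52287292480469)
```

View pics/w3.png

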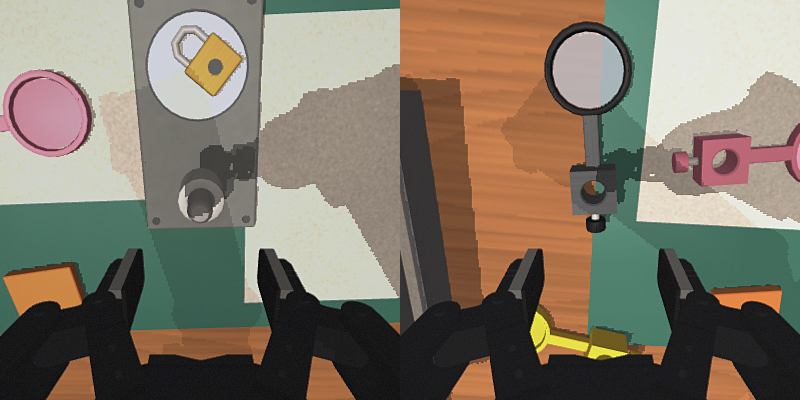

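The sleeve is home, with its rim at z≈0.0526 and the padlock unmoved. The dark carriage's block is at crop (593,190) and its lens at (588,68). From depth, the bore is at about (0.5193,0.3487) with yaw 7.9°.

```bash
python3 - <<'E'
from shot import *
z=np.load("w_car.npz");W=cloud(z,z["d"]);b=np.array([.51925,.3487]);a=np.radians(7.92);ax=np.array([np.cos(a),np.sin(a)])
D=W[...,:2]-(b+.105*ax);m=(np.hypot(D[...,0],D[...,1])<.05)&(D@ax>-.03)&(W[...,2]>.008)&(W[...,2]<.02)
L=np.array(cv2.minEnclosingCircle(W[m][:,:2].astype(np.float32)*1000)[0])/1000;r=L-b
print("lens",L,np.hypot(*r),np.degrees(np.arctan2(r[1],r[0])))
q=q_yaw(a)
env.movel([*b,.13],.2,rot=q)
print(env.movel([*b,.0725],.07,stop_force=6))
env.grip(.03,60);s=env.get_state();print(s["opening"],s["gripper_force"],s["tcp_pos"],s["force"])
env.movel([*b,.10],.06);env.movel([*b,.20],.2)
env.movel([.5105,-.0082,.20],.22,rot=q_yaw(np.radians(-.65)));env.dwell(.3);shot("w_hc")
s=env.get_state();print(s["time"],s["opening"],s["tcp_pos"],s["orientation"],s["force"],s["torque"],s["qpos"])
E
```

```text
lens [0.62286652 0.36343182] 0.10465853544684961 8.091875362829756
False
0.04110565355169611 62.47437559068203 [0.51961013 0.34916144 0.07338694] [-0.066899    1.01393401  6.20554944]
18.15 0.0409652662503973 [ 0.51053102 -0.00788238  0.19998383] [-4.07115994e-05  9.99985588e-01 -5.36859621e-03 -2.61836029e-06] [ 0.52885348 -1.02899802 -4.01178785] [ 0.00429485  0.02476537 -0.01834355] [ 0.31100398  0.38771781 -0.50592144  2.01320615  0.25763324  0.80205423
 -1.92561455]
```

View pics/w_hc.png

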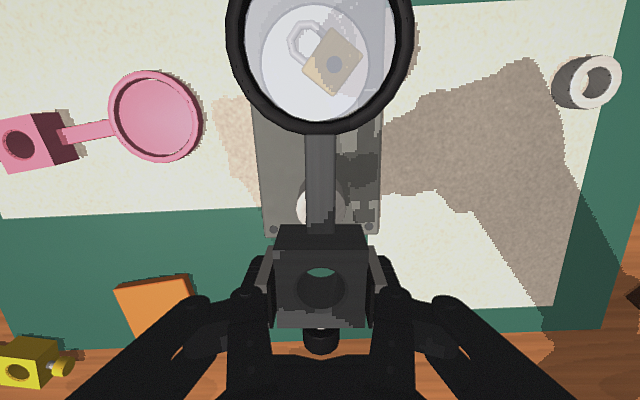

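The carriage is held level at (320,290), its lens ahead near (320,50). I'll measure its yaw, tilt and offset in hand.

```bash
python3 - <<'E'
from h import *
z=np.load("w_hc.npz");W=cloud(z,z["d"])
x,y,Z=W[...,0],W[...,1],W[...,2]
m=(abs(x-.511)<.045)&(abs(y+.008)<.026)&(Z>.146)&(Z<.162);v,u=np.argwhere(m).T
print("blk",m.sum(),cv2.minAreaRect(W[m][:,:2].astype(np.float32)*1000),np.median(Z[m]),x[m].max())
m=(x>.545)&(x<.572)&(abs(y+.008)<.012)&(Z>.12);A=W[m];print("arm",m.sum(),np.polyfit(A[:,0],A[:,1],1)[0]*57.3,A.mean(0),np.polyfit(A[:,0],A[:,2],1)[0]*57.3)
m=(np.hypot(x-.615,y+.01)<.06)&(x>.58)&(Z>.12)&(Z<.16);A=W[m];print("lens",m.sum(),cv2.minEnclosingCircle(A[:,:2].astype(np.float32)*1000),A[:,1].min(),A[:,1].max(),np.linalg.lstsq(np.c_[A[:,:2],np.ones(len(A))],A[:,2],rcond=None)[0],np.median(A[:,2]))
E
```

```text
blk 8341 ((499.2464904785156, -7.998683929443359), (51.95151901245117, 64.82441711425781), 89.94723510742188) 0.15517216133464837 0.5316673327928947
arm 1750 0.07481214726047425 [ 0.55883078 -0.00892681  0.13935363] 0.009744509389389597
lens 20998 ((614.2350463867188, -9.308106422424316), 37.818363189697266) -0.047118356936185 0.028420698393882348 [-0.01805905 -0.00091721  0.14724829] 0.13590535292587413
```

```bash
python3 - <<'E'
from shot import *
x,y=.5105,-.0080
def pr(t):
    s=env.get_state();print(t,round(s["time"],2),np.round(s["tcp_pos"],4),np.round(s["force"],1),np.round(s["torque"],2))
env.movel([x,y,.165],.12);env.dwell(.2);pr("near")
print(env.movel([x,y,.142],.04,stop_force=12));pr("in")
if env.get_state()["tcp_pos"][2]<.145:
    print(env.movel([x,y,.121],.025,stop_force=8));pr("down")
E
```

```text
near 18.79 [ 0.511  -0.0079  0.1658] [ 0.   0.1 -4.5] [-0.08 -0.03  0.01]
False
in 19.52 [ 0.5106 -0.0078  0.1419] [ 1.5  1.1 -4.5] [ 0.22 -0.22  0.04]
True
down 20.18 [ 0.5107 -0.0078  0.1253] [-0.9  0.1  6. ] [-0.    0.26 -0.01]
```

```bash
python3 - <<'E'
from shot import *
env.grip(.062);env.dwell(.2);env.movel([.5107,-.0078,.26],.15);env.dwell(.2);shot("w_fin")
print(env.get_state()["time"])
z=np.load("w_fin.npz");W=cloud(z,z["d"]);x,y,Z=np.moveaxis(W,-1,0)
m=(np.hypot(x-.615,y+.01)<.06)&(x>.575)&(Z>.056)&(Z<.08);A=W[m]
print("lens",cv2.minEnclosingCircle(A[:,:2].astype(np.float32)*1000),np.median(A[:,2]),np.linalg.lstsq(np.c_[A[:,:2],np.ones(len(A))],A[:,2],rcond=None)[0])
m=(abs(x-.518)<.017)&(abs(y+.008)<.026)&(Z>.075)&(Z<.095);print("blk",np.median(Z[m]),np.nanpercentile(Z[m],[5,95]))
m=(x>.54)&(x<.572)&(abs(y+.008)<.012)&(Z>.055);A=W[m];print("arm",np.polyfit(A[:,0],A[:,1],1)[0]*57.3,A.mean(0),np.polyfit(A[:,0],A[:,2],1)[0]*57.3)
E
```

```text
22.0083
lens ((614.0560913085938, -9.584128379821777), 38.91923522949219) 0.06140359658023993 [-0.00104891  0.00018028  0.06256936]
blk 0.08073681703242544 [0.07797924 0.08296653]
arm -0.6762978608573464 [ 0.5561085  -0.00901899  0.06482614] 0.008253843169225955
```

View pics/w_fin.png

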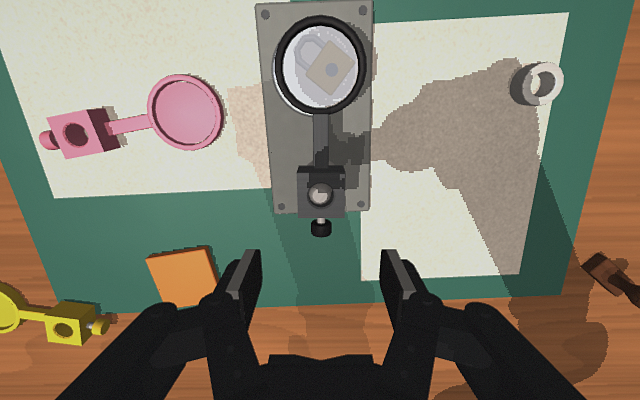

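The carriage sits level on the sleeve: lens top z≈0.063 with no tilt, and lens y -9.6 mm against the padlock's -9.6 mm. Nothing else in view has been disturbed.

```bash
python3 -c "
from cell import job;print(job.job_done())"
```

```text
the job is handed in; nothing more can be done
None
```

The job is handed in at about 22 s: the taller sleeve rests on the base plate, and the carriage sits flat on it with the lens in line with the padlock sideways, about 10 mm nearer the column than its middle (the carriage's reach is fixed).

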